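Set a thin-section viewer to crossed polars

TASK

Get the thin-section viewer ready for a look between crossed polars: with the fingertips, push the dark blue slide carrier along its track by its upright tab until it is fully home against the stop, and push the knob of the polarizer lever round its arc until the lever's black pointer stands on the long red mark of the scale. Only push: do not pinch or lift the carrier or the lever, and do not disturb the things that stand round the viewer.

Things in the scene. Friction and masses are not known exactly. Their poses are not given: they have to be found in the camera images.
- viewer: grey bench viewer for rock thin sections, fixed to the desk. Origin on the desk on the axis of its round foot (radius 98 mm, top 18 mm high); its x axis points to its back, y to its left, z up. Stage on top: 64 mm high, x -34 to 34, y -62 to 100 mm. Lamp housing at the back: x 47 to 87, y -62 to 62 mm, 70 mm high (a dimmer knob on it reaches y = -74 mm)
- pivot (a point): point on the vertical axis of the viewer's black knurled polarizer ring (radius 69 mm, at 27 to 40 mm height), which carries the lever; 33.5 mm above the desk, axes as the viewer's
- red_mark (a point): middle of the long red stroke (polars crossed; 2.6 mm wide, 21 mm long, radial) on the white scale on the front half of the foot; 86 mm from the axis, 19 mm above the desk, at 225 degrees from the viewer's x axis (front right). A green stroke (polars parallel) lies at 135 degrees, front left; black strokes stand every 5 degrees
- lever (a joint): angle of the polarizer lever, rad: 0 with its pointer on the green stroke, 1.571 on the red stroke; grows as the lever turns anticlockwise seen from above (knob going from the viewer's left along its front to its right). Stops at -0.2 and 1.78. Rubs with 0.16 N m (about 1.5 N at the knob) and stays where it is left
- lever_knob (a point): the lever's black upright knob, 16 mm diameter, 118 mm from the axis, from 42 to 74 mm above the desk (this point at 55 mm); beneath it, at 31 to 36 mm height, the end of the lever's dark fork, 20.5 mm wide, reaching 122 mm from the axis
- pointer (a point): tip of the lever's thin black pointer, seen inside the dark fork, 83 mm from the axis, 21.5 mm above the desk
- stage_centre (a point): centre of the track floor, on the viewer's axis, 64 mm above the desk; axes as the viewer's. The track runs along y between rails 5 mm high, 39.4 mm apart; the carrier goes home along -y to a stop bar at y = -40 mm. A fixed black analyser spans the track: x -35 to 35, y -29 to 29 mm, 87 to 98 mm above the desk
- carrier_centre (a point): centre of the loose slide carrier's frame, half-way up (3 mm above the track floor): dark blue, 36 x 80 x 6 mm, about 60 g, length along y, holding a rock thin section. Fully home against the stop this point stands at x, y = 0 in the frame of stage_centre; it starts 30 to 52 mm out, at +y
- carrier_tab (a point): centre of the outer (+y) face of the carrier's upright tab, 24 mm wide, 8 mm thick, rising to 20 mm above the track floor; the face is flush with the frame's end, 40 mm from carrier_centre; this point is 14 mm above the track floor. Axes as the carrier's: it is pushed toward -y
- sand_jar: small glass jar of pale sand with a black screw lid, 42 mm diameter, 62 mm high, left of the viewer and nearer the robot; origin at the centre of its underside; leave it alone
- rock: dark grey hand specimen, 35 x 57 x 18 mm, left of the viewer; origin at the centre of its underside; leave it alone
- tin: round grey aluminium sample tin, 58 mm diameter, 38 mm high, right of the viewer; origin at the centre of its underside; leave it alone
- vial: sample vial with a black cap, 22 mm diameter, 50 mm high, right of the viewer and nearer the robot; origin at the centre of its underside; leave it alone
- lens: folded black hand lens, 32 x 56 x 13 mm, right of the viewer; origin at the centre of its underside; leave it alone
- carrier: the same slide carrier; origin at the centre of its underside, axes as the viewer's while it lies in the track
Mind the look-alikes: they are no part of the job. What is shaped like the carrier but green or yellow is not meant.

How it is judged:
At the end, for the whole second after the job is handed in: The lever rests with its pointer within 3 degrees of the red mark; the carrier lies flat in its track within 2.5 mm of its place against the stop, at rest (value of joint lever between 1.5188 and 1.6228 rad and velocity of joint lever between -0.02 and 0.02 rad/s and y of carrier_centre in the frame of stage_centre between -0.0025 and 0.0025 m and x of carrier_centre in the frame of stage_centre between -0.004 and 0.004 m and z of carrier_centre in the frame of stage_centre between 0.001 and 0.005 m and linear speed of carrier below 0.01 m/s); the robot touches nothing.
It fails at once if the carrier is lifted (more than 5 mm off the track floor) or tipped (z of carrier_centre in the frame of stage_centre above 0.008 m or angle between carrier_centre's own z axis and vertical above 0.15 rad).
It fails at once if the carrier's tab is pinched between the fingers ((contact force between the fingers and carrier_c1 above 1.5 N and contact force between the fingers and carrier_c2 above 1.5 N) or (contact force between the fingers and carrier_c3 above 1.5 N and contact force between the fingers and carrier_c4 above 1.5 N)).
It fails at once if the lever's knob is pinched between the fingers ((contact force between the fingers and lever_c4 above 1.5 N and contact force between the fingers and lever_c5 above 1.5 N) or (contact force between the fingers and lever_c6 above 1.5 N and contact force between the fingers and lever_c7 above 1.5 N)).
It fails at once if a thing that stands round the viewer is pushed away (more than 15 mm) or lifted (distance of any of sand_jar, rock, tin, vial, lens from where it was at the start of the episode above 0.015 m).
It also fails if it takes over 45 s, if anything falls off the work surface, if the arm or the gripper's body presses on something with over 40 N, if the wrist force passes 120 N, or if a joint passes its speed limit or range.

ROBOT

A 6-joint arm with a two-finger parallel gripper is mounted at the origin on a cart in front of the work surface, level with it; the furniture and walls round the work are solid. World frame = base frame: x ahead of the robot, y to its left, z up, the work surface at z = 0. Lengths are in m, angles in rad, forces in N, time in s.
With the tool pointing down it reaches from about 0.25 to 0.775 m from the base axis. Payload 4 kg.
Tool frame: the origin (TCP) lies at the very end of the fingers, on their centre line; the grasp point (between the pads) lies 19 mm behind it; x points along the fingers, y is the direction in which the jaws open and shut, and the axes are right-handed (so a half turn about x gives the same grasp; the last joint's range is limited). The gripper opens to 85 mm and grips with 20 to 120 N. Pads are 22 mm wide; open, the fingers measure 114 mm over their backs; the gripper's body (76 mm by 85 mm) begins 54 mm behind the grasp point. The pads swing forward as they close: fully open they stand 13 mm farther back than shut.
Start: joints at [-1.358, 0.087, 1.371, -0, 1.684, -0.103], TCP at [0.171, -0.523, 0.231] pointing down, gripper open.
Joint ranges: [-3.1, 3.1], [-0.76, 2.03], [0.27, 2.55], [-1.08, 4.22], [0.17, 2.65], [-2.57, 2.57]. Speed limits (rad/s): [2.79, 2.79, 3.14, 3.14, 3.14, 3.14].

INTERFACE

Orientations are given as a unit quaternion [x, y, z, w].
In Python, from workcell import * gives the robot as it stands. The module is installed in compiled form; this text tells all that it offers.
- The arm moves only by the shell command python3 -m jog 'ROWS'. ROWS is a JSON object of lists of equal length, an entry for each row: "delta_pos": the shift along the world's x, y, z in m, a list of three; "twist": the turn about the world's z in degrees; "hand": the opening, from 0 (shut) to 1 (fully open). A call has 1 to 10 rows; each row shifts and turns the commanded pose from where the row before left it; what a row does not reach is not made up. A row lasts 1/8 s, in which the tool goes at most 62.5 mm and 10.7 degrees, less where a joint would pass 70% of its speed; a pose out of reach is approached as far as the arm can. A call is refused whole if a number of a shift passes 0.0625 or a number of a turn 10.7, either way. A call with a gripper value outside its range is refused whole. The fingers move at their own pace and stop on an object; the grip force is fixed at half the most. Time passes only in rows, so rows that do not move let the fingers close. It gives the time, the measured TCP pose, the force and the opening at its end, in the units of the state.
- observe(): the state, without advancing time (a new reading comes with each control period).
- grab_frame(name): name is "side" or "top" or "wrist"; returns a dict with "img" (480x640x3 uint8, red, green, blue), "depth" (480x640 float32, m along the optical axis (not along the pixel's ray), 0 where there is no reading), "fov_y" (degrees; the focal length in pixels is half the picture's height over the tangent of half this angle, whatever the lens; pixels are square), "cx", "cy" (the principal point, pixels), "k1" (the pictures are not rectified: a ray, as slopes to the right and down, at radius r is drawn at 1 + k1 r^2 times it, then the intrinsics apply), "world_from_camera" (4x4, takes a point from camera to world coordinates); the wrist camera has in their place "tool_from_camera" (4x4, takes a point from camera to tool coordinates, whose origin is the TCP and whose axes are the tool frame's). Camera axes: x right, y up, looking along -z (the intrinsics and any distortion apply to the point x, -y, -z); pixel columns grow to the right and rows downward; lengths in m; the calibration is good to about 2 mm. A picture is of the moment at which its call begins: read the wrist's pose just before it.
- close_job(): hands the job in, once; it reports no verdict.
The state is a dict: "clock": time; "q": joint angles; "joint_vel": joint speeds; "joint_efforts": joint torques, N m; "tcp_pos": TCP position; "eef_rot": TCP orientation; "contact_force": force on the tool from outside, world axes, zero at the start; "torque": the same for the moment, N m; "gripper_width": opening from 0.0 (shut) to 1.0 (fully open).
Only numpy, scipy, OpenCV 4.12 (cv2) and the standard library are available. Lean on these libraries where they do the work, as an engineer would, in place of code of your own. Each camera call takes 0.05 s, during which the arm holds its last target.

## Working session

There is one attempt and no reset: what is moved stays moved. The work goes in short steps, Python scripts to look and compute and a shell command to move; the robot and the scene stay as the last step left them, time stands still between calls to the robot, and variables do not carry over. Pictures are saved under pics/ and viewed, and the job is handed in when it is done.

```bash
mkdir -p pics; cat > h.py <<'E'
import numpy as np, cv2
from workcell import *
def f(c): return 240/np.tan(np.radians(c["fov_y"])/2)
def ray(c,u,v,T=None):
    T=np.array(c["world_from_camera"]) if T is None else T
    F=f(c); K=np.array([[F,0,c["cx"]],[0,F,c["cy"]],[0,0,1.]])
    p=cv2.undistortPoints(np.array([[[u,v]]],float),K,np.array([c["k1"],0,0,0,0.]))  # approx check
    xd=np.array([(u-c["cx"])/F,(v-c["cy"])/F]); x=xd.copy()
    for _ in range(30): x=xd/(1+c["k1"]*(x@x))
    d=T[:3,:3]@np.array([x[0],-x[1],-1.]); return T[:3,3],d
def onz(c,u,v,z,T=None):
    o,d=ray(c,u,v,T); return o+d*(z-o[2])/d[2]
def proj(c,P,T=None):
    T=np.array(c["world_from_camera"]) if T is None else T
    q=np.linalg.inv(T)@np.append(P,1); x=np.array([q[0]/-q[2],-q[1]/-q[2]]); x=x*(1+c["k1"]*(x@x))
    return f(c)*x+[c["cx"],c["cy"]]
def save(n,i): cv2.imwrite("pics/"+n+".png",i[:,:,::-1])
E
python3 - <<'E'
from h import *
import pickle
print(observe())
for n in("side","top","wrist"):
    c=grab_frame(n); save(n+"0",c["img"]); pickle.dump(c,open(n+"0.pkl","wb"))
    print(n,{k:v for k,v in c.items() if k not in("img","depth")})
E
```

```text
{'clock': 0.0, 'q': array([-1.35812164e+00,  8.79644243e-02,  1.37227692e+00,  1.49013277e-05,
        1.68360017e+00, -1.03083461e-01]), 'joint_vel': array([ 5.85690759e-04,  2.38379386e-04, -1.06560596e-03,  4.83308295e-04,
       -5.44947285e-04, -2.49043221e-05]), 'joint_efforts': array([ 2.42223119e-03, -3.51863945e+01, -3.13267171e+01,  1.66235241e-04,
        1.09704872e-02, -3.67024981e-06]), 'tcp_pos': array([ 0.17069756, -0.52231139,  0.23012248]), 'eef_rot': array([-0.69827362, -0.11196886,  0.69835025, -0.11038049]), 'contact_force': array([ 0.03853113,  0.21898209, -0.21339722]), 'torque': array([-0.02060723,  0.02918671, -0.05233443]), 'gripper_width': 0.9963303964042787}
side {'fov_y': 54.19336619257224, 'cx': 316.13954742951705, 'cy': 236.04918720207587, 'k1': 0.03923824273645207, 'world_from_camera': array([[ 0.98547833,  0.09237611, -0.14247499,  0.36056504],
       [-0.16879437,  0.6241865 , -0.76282349, -0.42932793],
       [ 0.0184643 ,  0.77579499,  0.63071483,  0.62884265],
       [ 0.        ,  0.        ,  0.        ,  1.        ]])}
top {'fov_y': 49.75357476107456, 'cx': 322.7497310890785, 'cy': 240.2356333556567, 'k1': -0.0478959979102116, 'world_from_camera': array([[ 0.0074456 ,  0.99288764, -0.11882215,  0.36813536],
       [-0.99989148,  0.00588174, -0.0135066 ,  0.25987907],
       [-0.01271166,  0.11890982,  0.99282368,  1.06207537],
       [ 0.        ,  0.        ,  0.        ,  1.        ]])}
wrist {'fov_y': 58.31889118060347, 'cx': 320.2545769312516, 'cy': 245.8841573916713, 'k1': -0.023860728019914484, 'tool_from_camera': array([[-1.10423335e-03,  2.91626838e-01, -9.56531530e-01,
        -1.43462271e-01],
       [ 9.99999109e-01,  1.03947749e-03, -8.37497573e-04,
        -4.51783075e-04],
       [ 7.50056221e-04, -9.56531603e-01, -2.91627726e-01,
        -7.41488028e-02],
       [ 0.00000000e+00,  0.00000000e+00,  0.00000000e+00,
         1.00000000e+00]])}
```

View pics/side0.png

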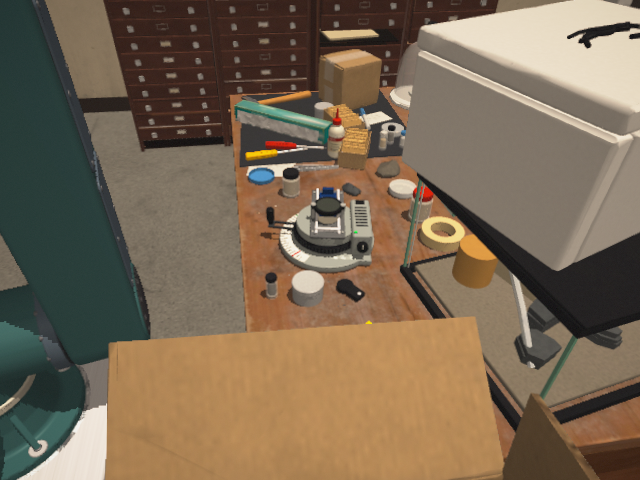

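View pics/top0.png

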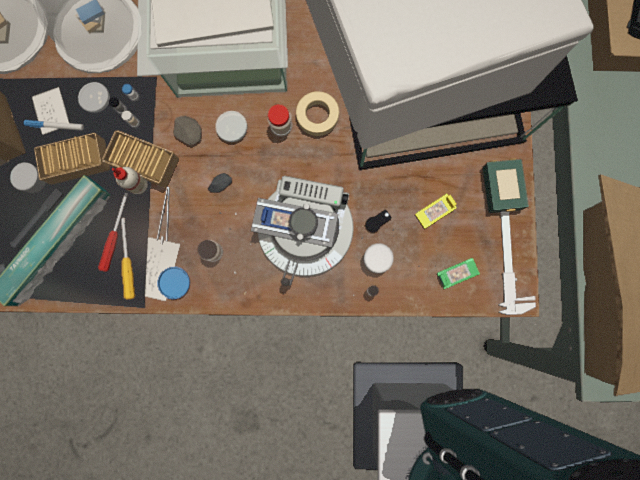

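The top view (right is world -y, up is +x) shows the viewer near pixel (305,228), with its lever knob near (285,284) and the blue carrier near (268,215). I'll zoom in.

```bash
python3 - <<'E'
from h import *
import pickle
c=pickle.load(open("top0.pkl","rb")); i=c["img"][160:310,190:410]
save("top0z",cv2.resize(i,None,fx=3.6,fy=3.6,interpolation=cv2.INTER_CUBIC))
c=pickle.load(open("side0.pkl","rb")); i=c["img"][160:310,230:430]
save("side0z",cv2.resize(i,None,fx=4,fy=4,interpolation=cv2.INTER_CUBIC))
for uv in((305,228),(305,271),(354,228),(285,284),(268,215),(208,250),(220,182),(378,258),(372,292),(377,221)):
  c=pickle.load(open("top0.pkl","rb")); print(uv,onz(c,*uv,0.03).round(3),c["depth"][uv[1],uv[0]])
E
```

```text
(305, 228) [0.516 0.31  0.03 ] 0.97855437
(305, 271) [0.43  0.309 0.03 ] 1.047881
(354, 228) [0.517 0.211 0.03 ] 1.0739219
(285, 284) [0.403 0.348 0.03 ] 0.9853301
(268, 215) [0.542 0.385 0.03 ] 1.0039448
(208, 250) [0.47  0.505 0.03 ] 1.0045393
(220, 182) [0.61  0.485 0.03 ] 1.0726781
(378, 258) [0.457 0.163 0.03 ] 1.0290744
(372, 292) [0.389 0.175 0.03 ] 1.005344
(377, 221) [0.531 0.165 0.03 ] 1.066265
```

View pics/top0z.png

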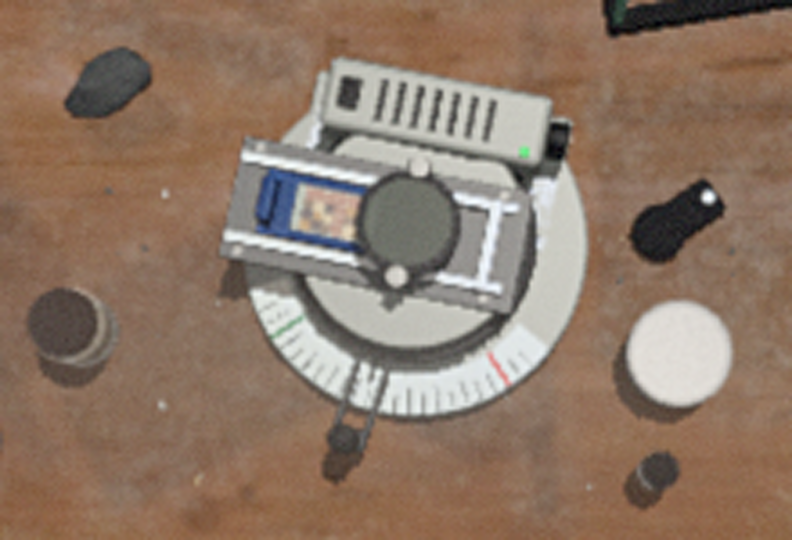

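View pics/side0z.png

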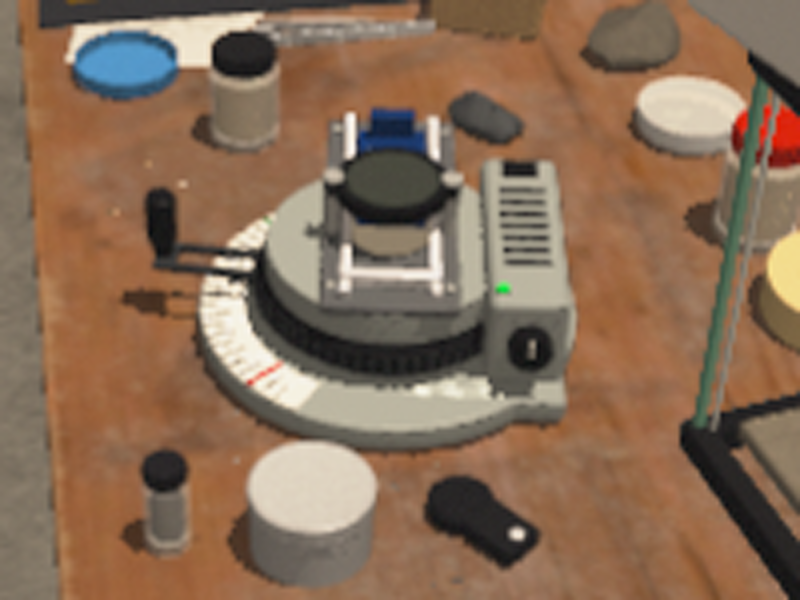

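```bash
cat > m.py <<'E'
from h import *
import pickle
from scipy.optimize import least_squares
t=pickle.load(open("top0.pkl","rb")); s=pickle.load(open("side0.pkl","rb"))
Z=lambda u,v:(190+(u+.5)/3.6-.5,160+(v+.5)/3.6-.5); S=lambda u,v:(230+(u+.5)/4-.5,160+(v+.5)/4-.5)
r=np.radians
pts=[(Z(245,138),(34,100,64)),(Z(222,257),(-34,100,64)),(Z(513,312),(-34,-62,64)),(Z(536,195),(34,-62,64)),
 (Z(499,367),(86*np.cos(r(225)),86*np.sin(r(225)),19)),(Z(287,327),(86*np.cos(r(135)),86*np.sin(r(135)),19))]
side=[(S(264,374),pts[4][1]),(S(322,306),(-34,-62,64)),(S(458,310),(34,-62,64))]
def go(p,P):
    a=p[2]; return np.array([p[0]+np.cos(a)*P[0]-np.sin(a)*P[1],p[1]+np.sin(a)*P[0]+np.cos(a)*P[1],P[2]])
def fit(c,L):
    fun=lambda p:np.concatenate([onz(c,*uv,P[2]/1e3)[:2]-go(p,np.array(P)/1e3)[:2] for uv,P in L])
    q=least_squares(fun,[.5,.3,-.1]); return q.x,(fun(q.x)*1e3).round(1)
if __name__=="__main__":
    p,e=fit(t,pts);print("top",p,e)
    q,e=fit(s,side);print("side",q,e)
    for nm,c,uv in(("t",t,Z(345,436)),("s",s,S(160,192))):
        k=onz(c,*uv,.074); d=k[:2]-p[:2]; print(nm,"knob",k.round(4),np.hypot(*d),np.degrees(np.arctan2(d[1],d[0])-p[2])%360)
    # tab outer top edge z=.084
    for uv in((261,176),(258,222)):
        k=onz(t,*Z(*uv),.084); d=k[:2]-p[:2]; a=p[2]; print("tab",k.round(4),np.array([np.cos(a)*d[0]+np.sin(a)*d[1],-np.sin(a)*d[0]+np.cos(a)*d[1]]).round(4))
    # heights from two views (triangulate)
    def tri(a,b):
        o1,d1=ray(t,*a);o2,d2=ray(s,*b);A=np.stack([d1,-d2],1);x=np.linalg.lstsq(A,o2-o1,rcond=None)[0]
        P,Q=o1+x[0]*d1,o2+x[1]*d2;return ((P+Q)/2).round(4),np.linalg.norm(P-Q).round(4)
    print("tri knobtop",tri(Z(345,436),S(160,192)),"red",tri(Z(499,367),S(264,374)),"stageFR",tri(Z(513,312),S(322,306)),"stageBR",tri(Z(536,195),S(458,310)))
    print("tri tab top centre",tri(Z(263,199),S(392,110)))
    for n,uv,z in(("jar",(62,322),.062),("rock",(108,82),.018),("tin",(680,350),.038),("vial",(659,470),.05),("lens",(678,222),.013)): print(n,onz(t,*Z(*uv),z).round(3))
E
python3 m.py
```

```text
top [ 0.51956737  0.31013733 -0.18712991] [-1.  -0.   0.1 -1.7  1.2 -0.4 -1.7  0.1  1.1  0.9  0.3  1. ]
side [ 0.52044753  0.30985574 -0.19127091] [ 0.1 -0.1  1.5 -0.2 -1.6  0.3]
t knob [0.4081 0.3439 0.074 ] 0.11643067680561905 173.88496281269164
s knob [0.4083 0.3452 0.074 ] 0.11662894157206559 173.24995943200244
tab [0.5459 0.3901 0.084 ] [0.011  0.0835]
tab [0.521  0.3912 0.084 ] [-0.0136  0.0799]
tri knobtop (array([0.4082, 0.3438, 0.075 ]), np.float64(0.0001)) red (array([0.4496, 0.2626, 0.0181]), np.float64(0.0002)) stageFR (array([0.4763, 0.2551, 0.0641]), np.float64(0.0009)) stageBR (array([0.5401, 0.243 , 0.0638]), np.float64(0.0007))
tri tab top centre (array([0.5346, 0.3888, 0.0831]), np.float64(0.002))
jar [0.469 0.5   0.062]
rock [0.612 0.488 0.018]
tin [0.458 0.163 0.038]
vial [0.392 0.176 0.05 ]
lens [0.533 0.161 0.013]
```

```bash
python3 - <<'E'
from h import *
import pickle
from scipy.spatial.transform import Rotation as R
c=pickle.load(open("top0.pkl","rb"))
def P(u,v):
    o,d=ray(c,u,v); T=np.array(c["world_from_camera"]); return o+d*c["depth"][v,u]
for uv in((590,300),(630,300),(620,200),(600,390),(635,395),(560,380),(500,350),(450,420),(400,450),(410,370),(600,150)): print(uv,P(*uv).round(3))
print(R.from_quat(observe()["eef_rot"]).as_matrix().round(3))
E
```

```text
(590, 300) [ 0.375 -0.258  0.035]
(630, 300) [ 0.373 -0.2    0.274]
(620, 200) [ 0.532 -0.202  0.259]
(600, 390) [ 0.194 -0.288 -0.   ]
(635, 395) [ 0.183 -0.36  -0.   ]
(560, 380) [ 0.104 -0.539 -0.756]
(500, 350) [ 0.222 -0.276 -0.584]
(450, 420) [0.199 0.083 0.288]
(400, 450) [ 0.077  0.118 -0.001]
(410, 370) [ 0.15  -0.004 -0.658]
(600, 150) [ 0.692 -0.314  0.001]
[[-0.     0.311 -0.951]
 [ 0.002 -0.951 -0.311]
 [-1.    -0.002 -0.   ]]
```

View pics/wrist0.png

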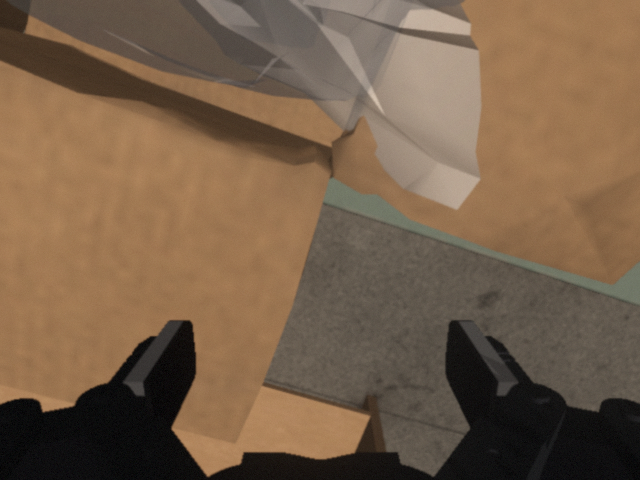

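```bash
python3 -m jog '{"delta_pos":[[0,0,0.05],[0,0,0.05],[0,0,0.05],[0,0,0.04],[0,0,0]],"twist":[0,0,0,0,0],"hand":[0,0,0,0,0]}'; python3 -m jog '{"delta_pos":[[0.018,0.047,0],[0.018,0.047,0],[0.018,0.047,0],[0.018,0.047,0],[0.018,0.047,0],[0.018,0.047,0],[0.018,0.047,0],[0.018,0.047,0],[0.018,0.047,0],[0,0,0]],"twist":[0,0,0,0,0,0,0,0,0,0],"hand":[0,0,0,0,0,0,0,0,0,0]}'
```

```text
clock: 0.78
tcp_pos: [0.171, -0.5233, 0.4256]
eef_rot: [0.698, 0.108, -0.698, 0.114]
contact_force: [1.0, -0.8, 0.1]
gripper_width: -0.003
clock: 2.02
tcp_pos: [0.3332, -0.097, 0.42]
eef_rot: [-0.697, -0.114, 0.698, -0.113]
contact_force: [0.1, -0.2, -0.2]
gripper_width: 0.004
```

```bash
python3 -m jog '{"delta_pos":[[0.021,0.0535,0],[0.021,0.0535,0],[0.021,0.0535,0],[0.021,0.0535,0],[0.021,0.0535,0],[0.021,0.0535,0],[0.021,0.0535,0],[0.021,0.0535,0],[0.021,0.0535,0],[0.021,0.0535,0]],"twist":[6.1,6.1,6.1,6.1,6.1,6.1,6.1,6.1,6.1,6.1],"hand":[0,0,0,0,0,0,0,0,0,0]}'; python3 -m jog '{"delta_pos":[[0,0,-0.05],[0,0,-0.05],[0,0,-0.05],[0,0,-0.03],[0,0,0]],"twist":[0,0,0,0,0],"hand":[0,0,0,0,0]}'
python3 - <<'E'
from h import *
import pickle
from scipy.spatial.transform import Rotation as R
o=observe();c=grab_frame("wrist");print(o["tcp_pos"],o["q"])
M=np.eye(4);M[:3,:3]=R.from_quat(o["eef_rot"]).as_matrix();M[:3,3]=o["tcp_pos"];print(M.round(3))
c["world_from_camera"]=M@np.array(c["tool_from_camera"])
pickle.dump(c,open("w1.pkl","wb"));save("w1",c["img"])
E
```

```text
clock: 3.28
tcp_pos: [0.5447, 0.4352, 0.4196]
eef_rot: [-0.544, -0.45, 0.546, -0.451]
contact_force: [0.3, 0.3, 0.8]
gripper_width: 0.004
clock: 3.9
tcp_pos: [0.5423, 0.4326, 0.2352]
eef_rot: [-0.542, -0.45, 0.549, -0.45]
contact_force: [0.3, -0.8, 0.3]
gripper_width: -0.002
[0.54234939 0.43256886 0.23517698] [ 5.91832581e-01  4.24897987e-01  9.50447672e-01 -5.34740412e-04
  1.77702872e+00  7.83980438e-01]
[[-0.009  0.982 -0.191  0.542]
 [-0.006 -0.191 -0.982  0.433]
 [-1.    -0.007  0.008  0.235]
 [ 0.     0.     0.     1.   ]]
```

View pics/w1.png

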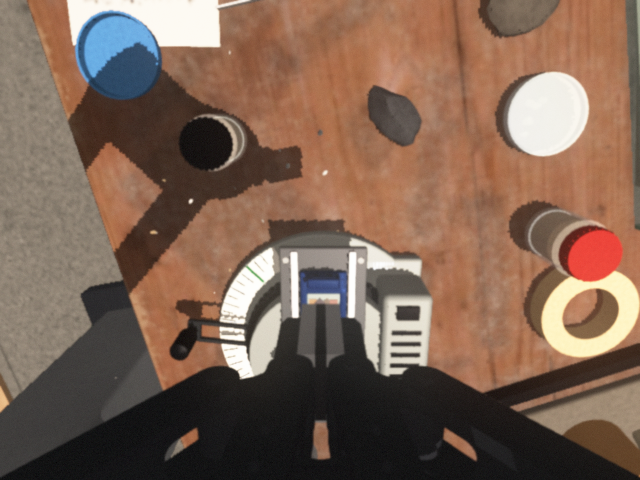

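```bash
python3 - <<'E'
from h import *
import pickle
c=pickle.load(open("w1.pkl","rb"))
save("w1z",cv2.resize(c["img"][230:380,160:420],None,fx=3,fy=3,interpolation=cv2.INTER_CUBIC))
E
```

```text
(no output)
```

View pics/w1z.png

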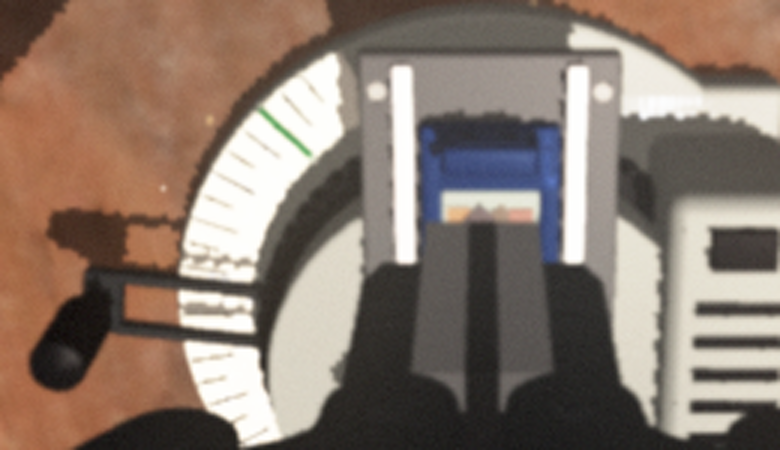

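```bash
python3 - <<'E'
from h import *
import pickle
c=pickle.load(open("w1.pkl","rb"))
p=np.array([.520,.310,-.188])
def v(k):
    d=k[:2]-p[:2];a=p[2];return np.array([np.cos(a)*d[0]+np.sin(a)*d[1],-np.sin(a)*d[0]+np.cos(a)*d[1]]).round(4)
for n,(a,b),z in(("FL",(360,51),.064),("BL",(622,51),.064),("tabL",(442,150),.084),("tabR",(540,150),.084),("frL",(420,124),.070),("frR",(560,124),.070),("fingerL",(428,223),.235),("fingerR",(545,223),.235),("knobtop",(58,362),.074),("green",(285,131),.019)):
    k=onz(c,160+(a+.5)/3-.5,230+(b+.5)/3-.5,z); print(n,k.round(4),v(k))
E
```

```text
FL [0.5058 0.4155 0.064 ] [-0.0337  0.101 ]
BL [0.5714 0.4028 0.064 ] [0.0332 0.1008]
tabL [0.5232 0.3927 0.084 ] [-0.0123  0.0818]
tabR [0.5468 0.3882 0.084 ] [0.0117 0.0818]
frL [0.5175 0.3953 0.07  ] [-0.0184  0.0833]
frR [0.5525 0.3885 0.07  ] [0.0173 0.0832]
fingerL [0.5372 0.4423 0.235 ] [-0.0079  0.1332]
fingerR [0.5511 0.4396 0.235 ] [0.0064 0.1332]
knobtop [0.4081 0.3482 0.074 ] [-0.1171  0.0166]
green [0.4709 0.3823 0.019 ] [-0.0618  0.0618]
```

```bash
python3 -m jog '{"delta_pos":[[0,0.003,-0.05],[0,0,-0.05],[0,0,-0.04],[0,0,-0.02],[0,0,0],[0,0,0]],"twist":[0,0,0,0,0,0],"hand":[0,0,0,0,0,0]}'
python3 - <<'E'
from h import *
import pickle
o=observe();print(o["tcp_pos"],o["contact_force"]);c=grab_frame("side");save("s1z",cv2.resize(c["img"][160:310,230:430],None,fx=4,fy=4,interpolation=cv2.INTER_CUBIC))
E
```

```text
clock: 4.7
tcp_pos: [0.5445, 0.4391, 0.0846]
eef_rot: [0.547, 0.45, -0.543, 0.45]
contact_force: [-0.0, 0.1, 1.3]
gripper_width: 0.002
[0.54446369 0.43908713 0.08463756] [-0.03280732  0.06036306  1.3110513 ]
```

View pics/s1z.png

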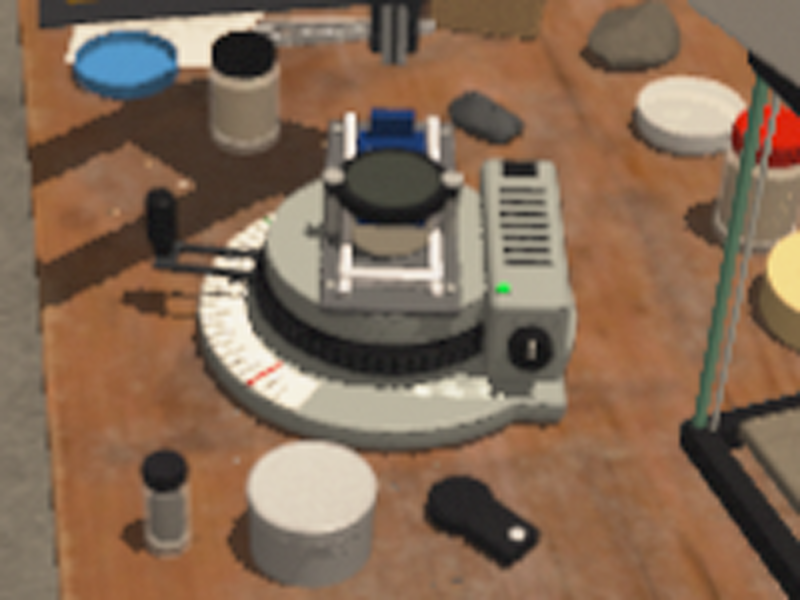

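```bash
python3 -m jog '{"delta_pos":[[0,0,-0.009],[-0.0028,-0.0147,0],[-0.0028,-0.0147,0],[-0.001,-0.005,0],[-0.001,-0.005,0],[0,0,0]],"twist":[0,0,0,0,0,0],"hand":[0,0,0,0,0,0]}'
python3 -m jog '{"delta_pos":[[-0.0009,-0.005,0],[-0.0009,-0.005,0],[-0.0009,-0.005,0],[0,0,0]],"twist":[0,0,0,0],"hand":[0,0,0,0]}'
```

```text
clock: 5.5
tcp_pos: [0.5353, 0.3985, 0.0726]
eef_rot: [0.545, 0.45, -0.545, 0.45]
contact_force: [-0.4, 0.3, 0.2]
gripper_width: 0.001
clock: 6.0
tcp_pos: [0.5324, 0.3832, 0.0723]
eef_rot: [-0.545, -0.45, 0.546, -0.45]
contact_force: [-0.3, 0.2, 0.5]
gripper_width: 0.004
```

```bash
python3 - <<'E'
from h import *
c=grab_frame("side");save("s2z",cv2.resize(c["img"][160:310,230:430],None,fx=4,fy=4,interpolation=cv2.INTER_CUBIC))
E
```

```text
(no output)
```

View pics/s2z.png

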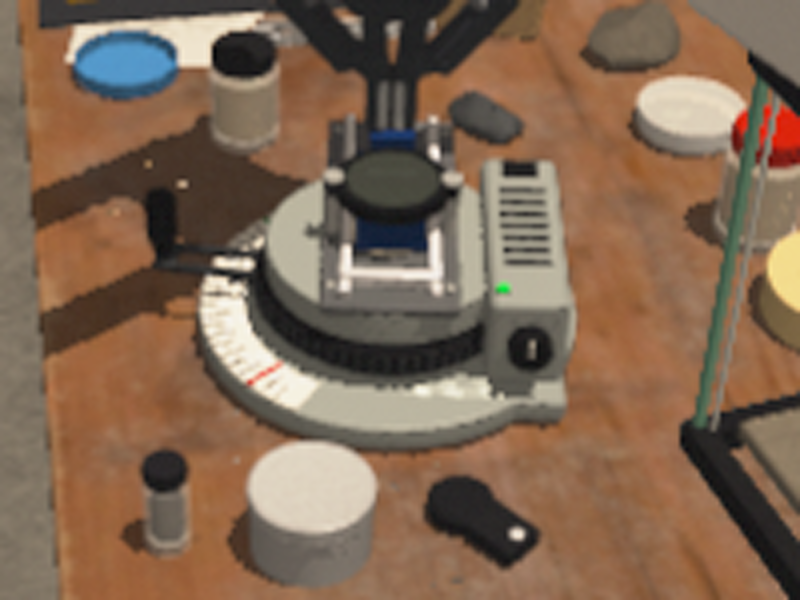

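The carrier is moving straight under the fingers, and its front end is at (390,248), short of the stop bar at (390,275). I'll continue.

```bash
python3 -m jog '{"delta_pos":[[-0.0009,-0.005,0.002],[-0.0009,-0.005,0],[-0.0009,-0.005,0],[-0.0006,-0.003,0],[0,0,0]],"twist":[0,0,0,0,0],"hand":[0,0,0,0,0]}'
python3 -m jog '{"delta_pos":[[-0.0004,-0.002,0],[0,0,0]],"twist":[0,0],"hand":[0,0]}'
```

```text
clock: 6.68
tcp_pos: [0.5291, 0.3654, 0.0743]
eef_rot: [-0.545, -0.45, 0.545, -0.45]
contact_force: [0.0, 0.8, -0.1]
gripper_width: -0.003
clock: 6.92
tcp_pos: [0.5288, 0.3636, 0.0742]
eef_rot: [-0.545, -0.45, 0.545, -0.45]
contact_force: [-0.5, 0.3, 0.3]
gripper_width: 0.004
```

```bash
python3 -m jog '{"delta_pos":[[-0.0004,-0.002,0],[0,0,0]],"twist":[0,0],"hand":[0,0]}'
```

```text
clock: 7.18
tcp_pos: [0.5284, 0.3616, 0.0743]
eef_rot: [-0.545, -0.45, 0.545, -0.45]
contact_force: [-0.3, 0.2, -0.1]
gripper_width: 0.003
```

```bash
python3 -m jog '{"delta_pos":[[-0.0004,-0.002,0],[0,0,0]],"twist":[0,0],"hand":[0,0]}'; python3 -m jog '{"delta_pos":[[-0.0004,-0.002,0],[0,0,0]],"twist":[0,0],"hand":[0,0]}'
python3 - <<'E'
from h import *
c=grab_frame("side");save("s3z",cv2.resize(c["img"][160:310,230:430],None,fx=4,fy=4,interpolation=cv2.INTER_CUBIC))
E
```

```text
clock: 7.42
tcp_pos: [0.5283, 0.3607, 0.0748]
eef_rot: [0.546, 0.451, -0.544, 0.45]
contact_force: [0.8, 3.0, -0.2]
gripper_width: -0.002
clock: 7.68
tcp_pos: [0.5283, 0.3604, 0.0756]
eef_rot: [0.547, 0.451, -0.543, 0.449]
contact_force: [1.2, 7.1, 0.4]
gripper_width: -0.003
```

View pics/s3z.png

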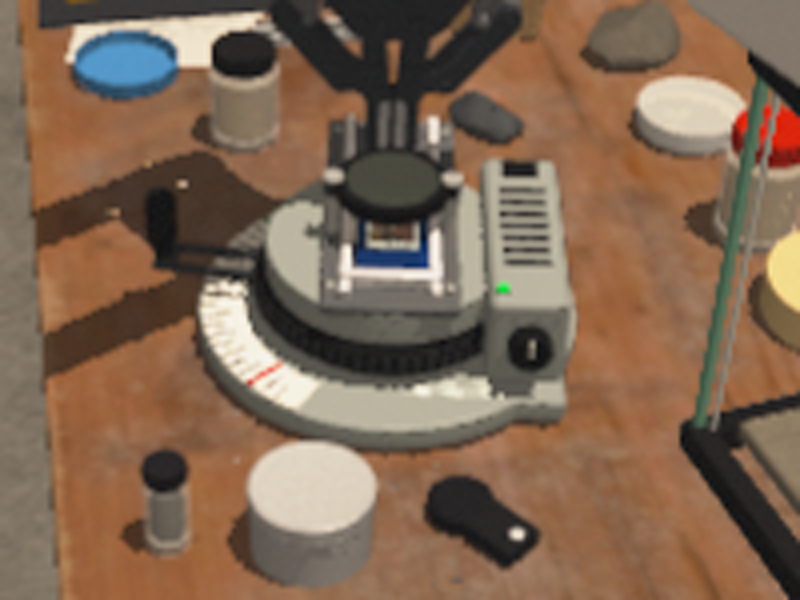

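```bash
python3 -m jog '{"delta_pos":[[0.002,0.01,0],[0.0055,0.03,0],[0,0,0.05],[-0.04,0,0.02],[-0.04,0,0],[-0.0367,-0.0167,0],[0,0,0]],"twist":[0,0,0,-2,-2,-2.2,0],"hand":[0,0,0,0,0,0,0]}'
python3 - <<'E'
from h import *
import pickle
from scipy.spatial.transform import Rotation as R
o=observe();print(o["tcp_pos"],R.from_quat(o["eef_rot"]).as_matrix().round(3)[:,2])
c=grab_frame("top");pickle.dump(c,open("top1.pkl","wb"));save("t1z",cv2.resize(c["img"][160:310,190:410],None,fx=3.6,fy=3.6,interpolation=cv2.INTER_CUBIC))
E
```

```text
clock: 8.6
tcp_pos: [0.4157, 0.3797, 0.1435]
eef_rot: [-0.567, -0.42, 0.57, -0.421]
contact_force: [1.3, 0.1, -0.4]
gripper_width: 0.004
[0.41566328 0.37971808 0.14351696] [-0.293 -0.956  0.004]
```

View pics/t1z.png

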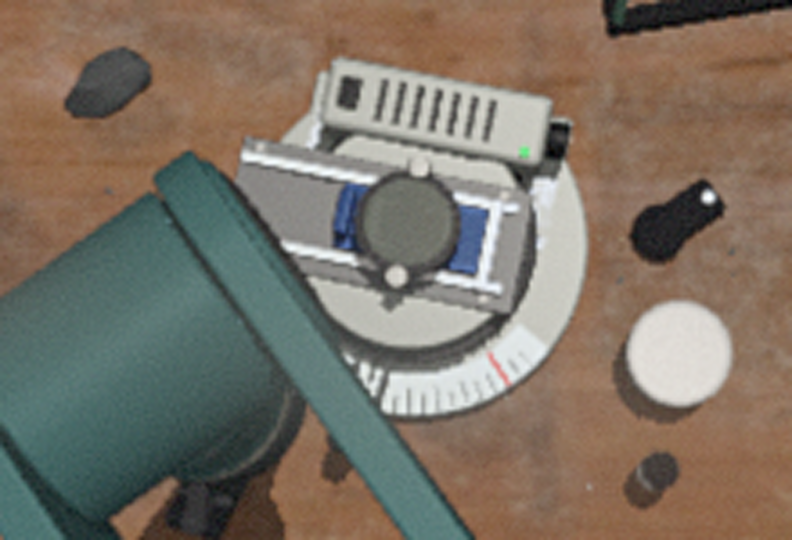

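```bash
python3 -m jog '{"delta_pos":[[0.001,0.003,-0.04],[0,0,-0.035],[0,0,-0.015],[0,0,0],[0,0,0]],"twist":[0,0,0,0,0],"hand":[0,0,0,0,0]}'
cat > st.py <<'E'
from h import *
import sys
from scipy.spatial.transform import Rotation as R
o=observe();t=o["tcp_pos"];z=R.from_quat(o["eef_rot"]).as_matrix()[:,2]
d=t[:2]-[.520,.310]; th=np.degrees(np.arctan2(d[1],d[0]))%360
print(t.round(4),o["contact_force"].round(1),"r",np.hypot(*d).round(4),"ang",th.round(1),"toolz",(np.degrees(np.arctan2(z[1],z[0]))%360).round(1))
c=grab_frame("side");save(sys.argv[1],cv2.resize(c["img"][160:310,230:430],None,fx=4,fy=4,interpolation=cv2.INTER_CUBIC))
E
python3 st.py s4z
```

```text
clock: 9.28
tcp_pos: [0.4208, 0.3848, 0.056]
eef_rot: [0.57, 0.42, -0.568, 0.42]
contact_force: [0.2, 0.1, 0.2]
gripper_width: 0.006
[0.4208 0.3848 0.056 ] [0.2 0.1 0.2] r 0.1243 ang 143.0 toolz 252.9
```

View pics/s4z.png

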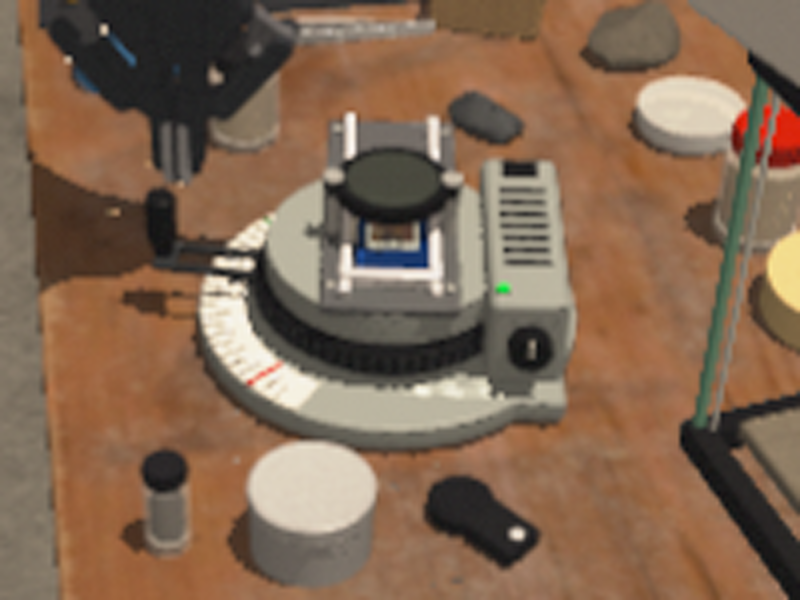

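```bash
python3 - <<'E'
import numpy as np
A=np.radians(np.r_[152:205:5,205]);P=np.c_[.52+.1195*np.cos(A),.31+.1195*np.sin(A)]
for a,p,d in zip(np.degrees(A),P,np.diff(P,axis=0,prepend=P[:1])):print(a.round(),p.round(4),d.round(4))
E
python3 -m jog '{"delta_pos":[[-0.0063,-0.0187,-0.003],[0,0,0]],"twist":[0,0],"hand":[0,0]}'
```

```text
152.0 [0.4145 0.3661] [0. 0.]
157.0 [0.41   0.3567] [-0.0045 -0.0094]
162.0 [0.4063 0.3469] [-0.0037 -0.0098]
167.0 [0.4036 0.3369] [-0.0028 -0.01  ]
172.0 [0.4017 0.3266] [-0.0019 -0.0103]
177.0 [0.4007 0.3163] [-0.001  -0.0104]
182.0 [0.4006 0.3058] [-0.0001 -0.0104]
187.0 [0.4014 0.2954] [ 0.0008 -0.0104]
192.0 [0.4031 0.2852] [ 0.0017 -0.0103]
197.0 [0.4057 0.2751] [ 0.0026 -0.0101]
202.0 [0.4092 0.2652] [ 0.0035 -0.0098]
205.0 [0.4117 0.2595] [ 0.0025 -0.0057]
clock: 9.57
tcp_pos: [0.4135, 0.3652, 0.0526]
eef_rot: [0.57, 0.42, -0.568, 0.42]
contact_force: [0.0, -0.1, -0.6]
gripper_width: -0.004
```

```bash
python3 -m jog '{"delta_pos":[[-0.002,-0.0045,0],[-0.002,-0.0045,0],[-0.0018,-0.0049,0],[-0.0018,-0.0049,0],[-0.0014,-0.005,0],[-0.0014,-0.005,0],[-0.001,-0.0051,0],[-0.001,-0.0051,0],[0,0,0]],"twist":[2,2,2.5,2.5,2.5,2.5,2.5,2.5,0],"hand":[0,0,0,0,0,0,0,0,0]}'; python3 st.py s5z
```

```text
clock: 10.7
tcp_pos: [0.4016, 0.3273, 0.0526]
eef_rot: [0.493, 0.508, -0.491, 0.508]
contact_force: [0.1, 0.8, 0.5]
gripper_width: -0.002
[0.4016 0.3273 0.0526] [0.1 0.8 0.5] r 0.1197 ang 171.7 toolz 271.9
```

View pics/s5z.png

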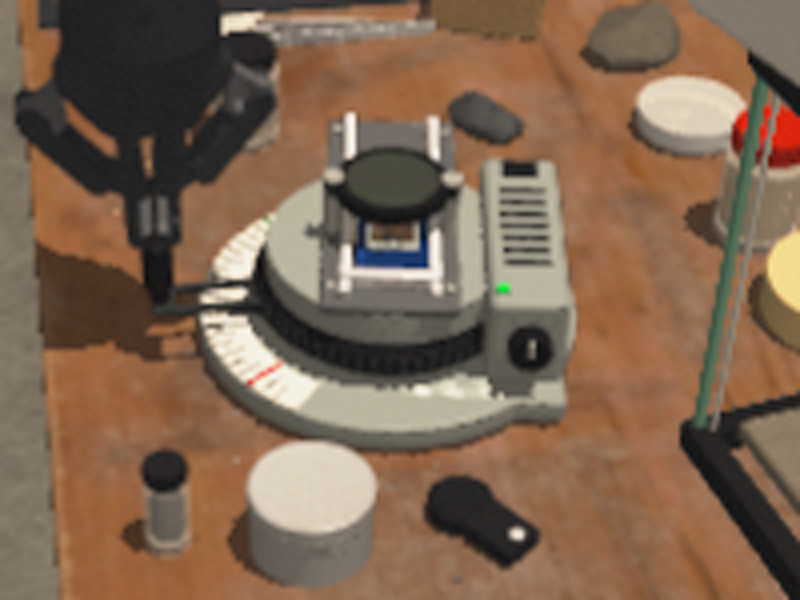

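The fingertips are pushing the knob: it is at about (155,270), and the fork has moved toward the red mark at (264,374). I'll continue round the arc.

```bash
python3 -m jog '{"delta_pos":[[-0.0006,-0.0053,0],[-0.0006,-0.0053,0],[0,-0.0052,0],[0,-0.0052,0],[0.0004,-0.0052,0],[0.0004,-0.0052,0],[0.0008,-0.0051,0],[0.0008,-0.0051,0],[0.0012,-0.005,0],[0.0012,-0.005,0]],"twist":[2.5,2.5,2.5,2.5,2.5,2.5,2.5,2.5,2.5,2.5],"hand":[0,0,0,0,0,0,0,0,0,0]}'; python3 -m jog '{"delta_pos":[[0,0,0]],"twist":[0],"hand":[0]}'; python3 st.py s6z
```

```text
clock: 12.0
tcp_pos: [0.405, 0.2757, 0.0521]
eef_rot: [0.371, 0.603, -0.369, 0.603]
contact_force: [0.3, 1.9, 0.3]
gripper_width: 0.002
clock: 12.12
tcp_pos: [0.4047, 0.275, 0.0518]
eef_rot: [0.371, 0.602, -0.37, 0.603]
contact_force: [0.1, 0.2, -0.4]
gripper_width: 0.001
[0.4047 0.275  0.0518] [ 0.1  0.2 -0.4] r 0.1205 ang 196.9 toolz 296.8
```

View pics/s6z.png

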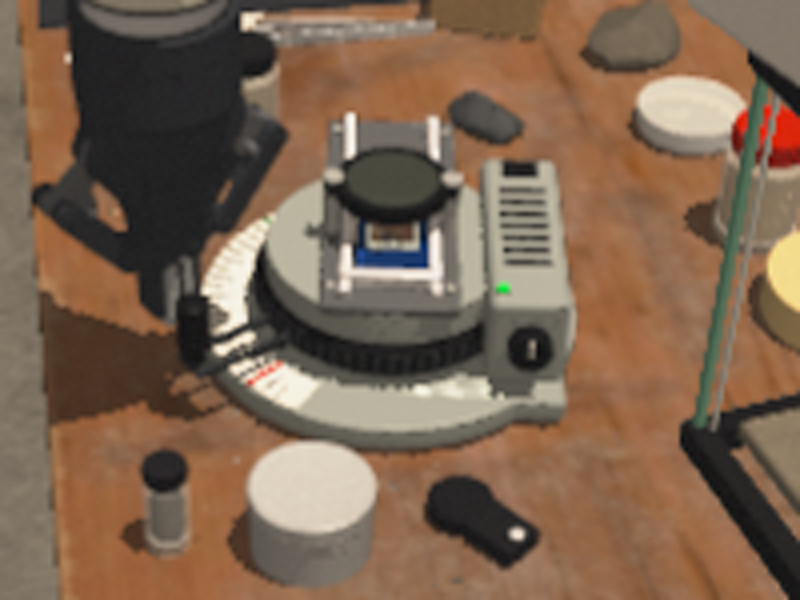

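```bash
python3 -m jog '{"delta_pos":[[0.0017,-0.0039,0],[0.0018,-0.0039,0],[0.0018,-0.0039,0],[0,0,0],[0,0,0]],"twist":[2,2,2,0,0],"hand":[0,0,0,0,0]}'; python3 st.py s7z
python3 - <<'E'
from h import *
import pickle
c=grab_frame("top");save("t2z",cv2.resize(c["img"][160:310,190:410],None,fx=3.6,fy=3.6,interpolation=cv2.INTER_CUBIC))
E
```

```text
clock: 12.8
tcp_pos: [0.4095, 0.2632, 0.0513]
eef_rot: [0.338, 0.621, -0.338, 0.621]
contact_force: [-0.6, 0.1, 0.8]
gripper_width: 0.004
[0.4095 0.2632 0.0513] [-0.6  0.1  0.8] r 0.12 ang 203.0 toolz 302.9
```

View pics/s7z.png

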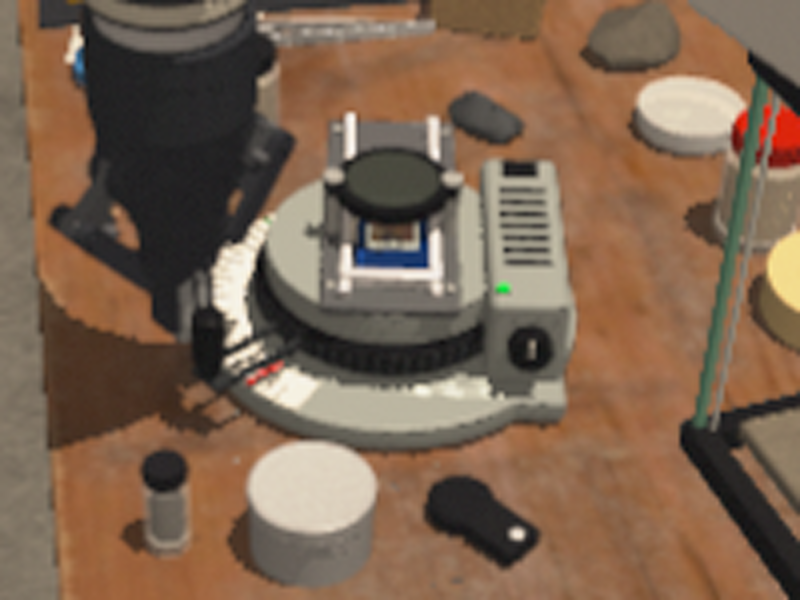

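View pics/t2z.png

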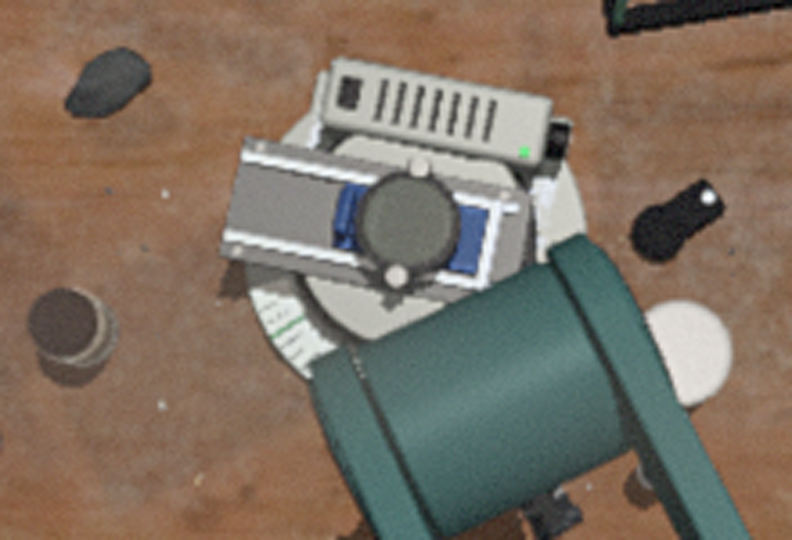

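```bash
python3 - <<'E'
from m import *
for uv in((209,313),(208,315)):
    k=onz(s,*S(*uv),.074);d=k[:2]-[.52,.31];print(k,np.hypot(*d),np.degrees(np.arctan2(d[1],d[0]))%360+10.8)
i=cv2.imread("pics/s7z.png")[260:440,150:350];cv2.imwrite("pics/s7zz.png",cv2.resize(i,None,fx=3,fy=3))
E
```

```text
[0.42184602 0.2457641  0.074     ] 0.11730496746152623 224.00234410391678
[0.42122155 0.24437401 0.074     ] 0.11859153653906317 224.3990908995292
```

View pics/s7zz.png

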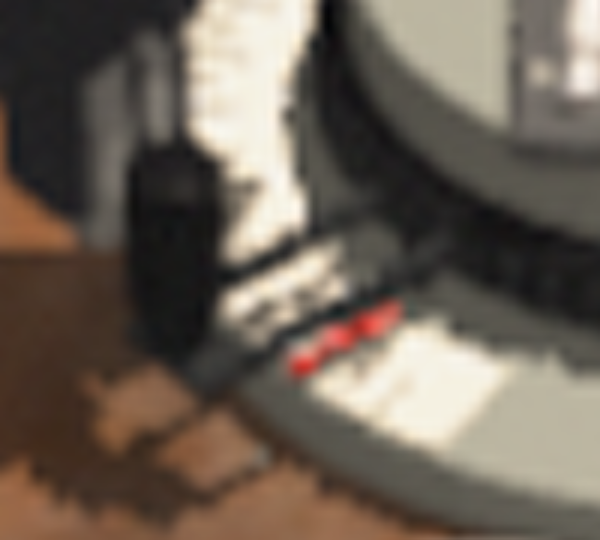

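```bash
python3 - <<'E'
from m import *
def ang(x,y,z):
    k=onz(s,*S(150+x/3,260+y/3),z);d=k[:2]-[.52,.31];return (np.degrees(np.arctan2(d[1],d[0]))%360+10.8).round(2),np.hypot(*d).round(4)
for q in((295,370),(345,340),(400,310)):print("red",ang(*q,.019))
for q in((240,335),(262,322),(290,303),(330,275)):print("ptr",ang(*q,.0215),ang(*q,.019))
for q in((230,270),(330,220)):print("forkA",ang(*q,.036))
for q in((200,385),(400,270)):print("forkB",ang(*q,.036))
E
python3 -m jog '{"delta_pos":[[-0.008,0.013,0],[-0.02,0.03,0],[0,0.02,0.06],[-0.02,0.05,0.06],[0,0.06,0.06],[0,0.06,0.06],[0,0,0]],"twist":[0,0,0,0,0,0,0],"hand":[0,0,0,0,0,0,0]}'
python3 - <<'E'
from h import *
import pickle
for n in("top","side","wrist"):
  c=grab_frame(n);pickle.dump(c,open(n+"3.pkl","wb"));save(n+"3",c["img"])
E
python3 - <<'E'
from h import *
import pickle
c=pickle.load(open("top3.pkl","rb"));save("t3z",cv2.resize(c["img"][210:290,240:350],None,fx=7,fy=7,interpolation=cv2.INTER_CUBIC))
c=pickle.load(open("side3.pkl","rb"));save("s3zz",cv2.resize(c["img"][220:280,265:345],None,fx=9,fy=9,interpolation=cv2.INTER_CUBIC))
E
```

```text
red (np.float64(225.15), np.float64(0.0959))
red (np.float64(225.18), np.float64(0.085))
red (np.float64(225.65), np.float64(0.0733))
ptr (np.float64(219.11), np.float64(0.0992)) (np.float64(217.72), np.float64(0.0976))
ptr (np.float64(218.82), np.float64(0.0944)) (np.float64(217.35), np.float64(0.0928))
ptr (np.float64(218.07), np.float64(0.088)) (np.float64(216.47), np.float64(0.0864))
ptr (np.float64(216.63), np.float64(0.0786)) (np.float64(214.8), np.float64(0.077))
forkA (np.float64(218.95), np.float64(0.1006))
forkA (np.float64(218.54), np.float64(0.0802))
forkB (np.float64(228.42), np.float64(0.1221))
forkB (np.float64(230.76), np.float64(0.0802))
clock: 13.78
tcp_pos: [0.3661, 0.4575, 0.2503]
eef_rot: [0.34, 0.621, -0.333, 0.622]
contact_force: [1.0, -0.3, -0.1]
gripper_width: 0.004
```

View pics/t3z.png

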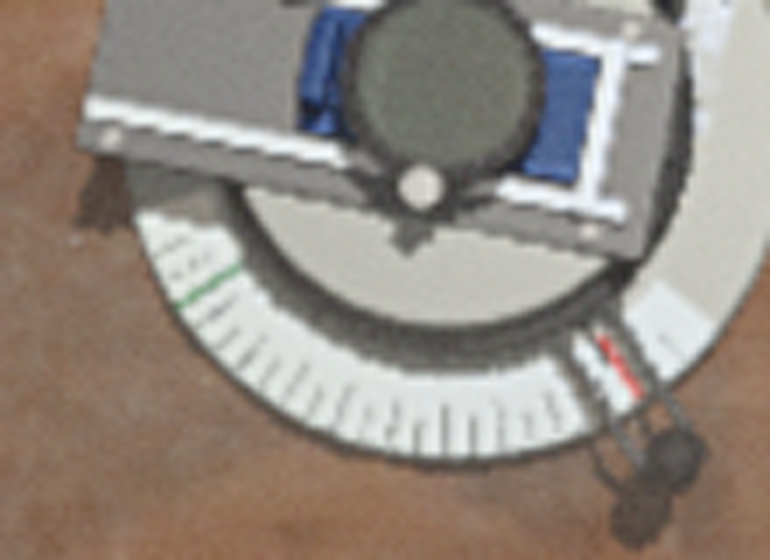

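View pics/s3zz.png

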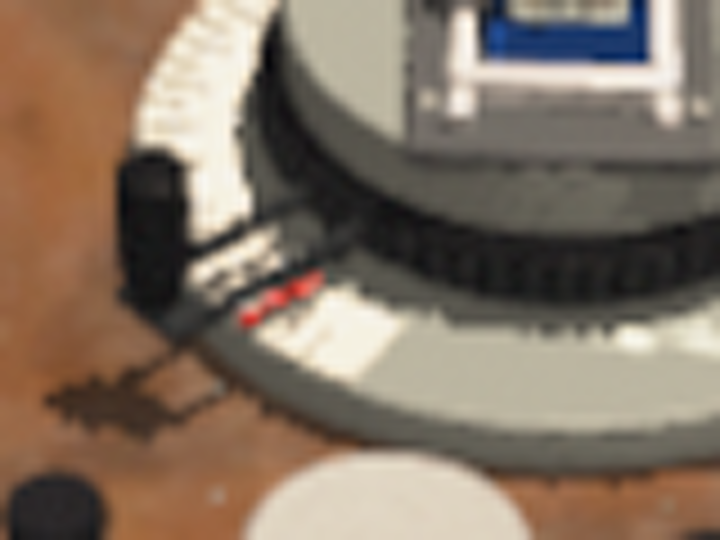

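View pics/wrist3.png

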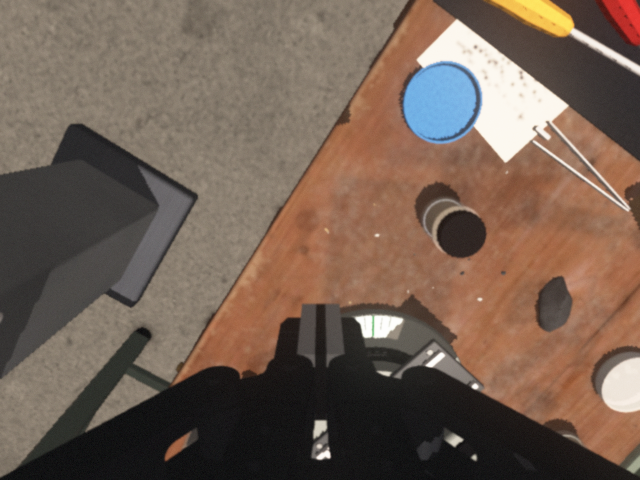

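```bash
python3 - <<'E'
from m import *
c=pickle.load(open("top3.pkl","rb"))
W=lambda u,v:(240+(u+.5)/7-.5,210+(v+.5)/7-.5)
V=lambda u,v:(265+(u+.5)/9-.5,220+(v+.5)/9-.5)
def ang(k):
    d=k[:2]-[.52,.31];return (np.degrees(np.arctan2(d[1],d[0]))%360+10.8).round(2),np.hypot(*d).round(4)
for q in((603,337),(640,390)):print("red",ang(onz(c,*W(*q),.019)))
print("knob",ang(onz(c,*W(673,457),.074)))
for q in((565,365),(635,460)):print("fA",ang(onz(c,*W(*q),.036)))
for q in((625,318),(690,420)):print("fB",ang(onz(c,*W(*q),.036)))
print("green",ang(onz(c,*W(210,285),.019)))
s=pickle.load(open("side3.pkl","rb"))
print("side knob",ang(onz(s,*V(155,165),.074)))
for q in((245,318),(320,278)):print("sred",ang(onz(s,*V(*q),.019)))
save("t3q",cv2.resize(c["img"][250:285,310:345],None,fx=16,fy=16,interpolation=cv2.INTER_NEAREST))
E
```

```text
red (np.float64(224.79), np.float64(0.0755))
red (np.float64(225.03), np.float64(0.0941))
knob (np.float64(222.57), np.float64(0.1176))
fA (np.float64(214.46), np.float64(0.0787))
fA (np.float64(218.36), np.float64(0.1116))
fB (np.float64(230.44), np.float64(0.0761))
fB (np.float64(228.3), np.float64(0.1103))
green (np.float64(134.67), np.float64(0.0865))
side knob (np.float64(223.96), np.float64(0.1175))
sred (np.float64(224.45), np.float64(0.0947))
sred (np.float64(225.26), np.float64(0.0737))
```

View pics/t3q.png

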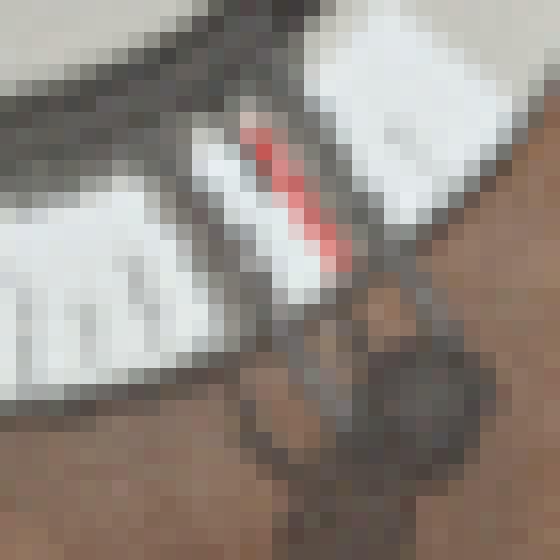

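Knob and fork readings give a lever direction of 222.5–224° against the red mark's 225°, so it looks about 2° short. A wrist look from the other side should be sharper.

```bash
python3 -m jog '{"delta_pos":[[0.0244,-0.0507,0],[0.0244,-0.0507,0],[0.0244,-0.0507,0],[0.0244,-0.0507,0],[0.0244,-0.0507,0],[0,0,-0.04],[0,0,-0.04],[0,0,0],[0,0,0]],"twist":[0,0,0,0,0,0,0,0,0],"hand":[0,0,0,0,0,0,0,0,0]}'
cat > w.py <<'E'
from h import *
import pickle,sys
from scipy.spatial.transform import Rotation as R
o=observe();c=grab_frame("wrist");print(o["tcp_pos"])
M=np.eye(4);M[:3,:3]=R.from_quat(o["eef_rot"]).as_matrix();M[:3,3]=o["tcp_pos"]
c["world_from_camera"]=M@np.array(c["tool_from_camera"])
pickle.dump(c,open(sys.argv[1]+".pkl","wb"));save(sys.argv[1],c["img"])
E
python3 w.py w2
```

```text
clock: 15.05
tcp_pos: [0.4881, 0.1992, 0.1662]
eef_rot: [0.338, 0.621, -0.338, 0.621]
contact_force: [0.6, -0.2, 0.6]
gripper_width: 0.001
[0.48806804 0.19921857 0.16616378]
```

View pics/w2.png

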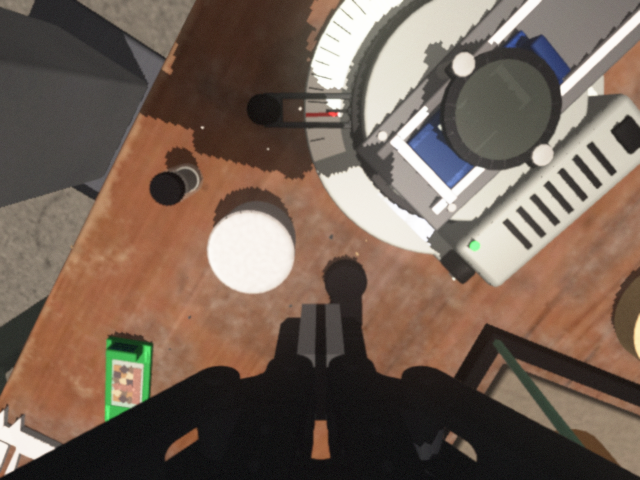

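```bash
python3 - <<'E'
from h import *
import pickle
c=pickle.load(open("w2.pkl","rb"));save("w2z",cv2.resize(c["img"][75:150,235:370],None,fx=5.9,fy=5.9,interpolation=cv2.INTER_CUBIC))
E
```

```text
(no output)
```

View pics/w2z.png

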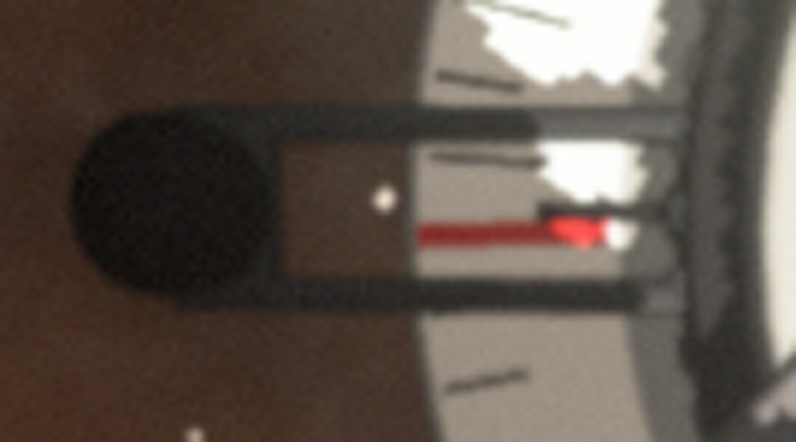

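```bash
python3 - <<'E'
from h import *
import pickle
c=pickle.load(open("w2.pkl","rb"))
X=lambda u,v:(235+(u+.5)/5.9-.5,75+(v+.5)/5.9-.5)
def ang(q,z):
    d=onz(c,*X(*q),z)[:2]-[.52,.31];return (np.degrees(np.arctan2(d[1],d[0]))%360+10.8).round(2),np.hypot(*d).round(4)
print("red",ang((420,236),.019),ang((600,232),.019));print("tick220",ang((432,156),.019),ang((540,163),.019))
print("ptr",ang((541,210),.0215),ang((625,211),.0215))
print("fork",ang((420,122),.036),ang((420,295),.036))
E
```

```text
red (np.float64(224.22), np.float64(0.0964)) (np.float64(224.05), np.float64(0.0767))
tick220 (np.float64(219.19), np.float64(0.0953)) (np.float64(219.07), np.float64(0.0835))
ptr (np.float64(222.44), np.float64(0.0832)) (np.float64(222.38), np.float64(0.0741))
fork (np.float64(217.55), np.float64(0.0963)) (np.float64(227.73), np.float64(0.0962))
```

The pointer tip at (540,210) sits 1.7° short of the red stroke, whose angle in the same picture is 224.1° against the pointer's 222.4°. One small nudge.

```bash
python3 -m jog '{"delta_pos":[[-0.025,0.0235,0],[-0.025,0.0235,0],[-0.025,0.0235,0],[-0.025,0.0235,0],[0,0,0],[0,0,-0.04],[0,0,-0.04],[0,0,-0.025],[0,0,0],[0,0,0]],"twist":[1.7,0,0,0,0,0,0,0,0,0],"hand":[0,0,0,0,0,0,0,0,0,0]}'; python3 st.py s8z
```

```text
clock: 16.35
tcp_pos: [0.3898, 0.2939, 0.0625]
eef_rot: [0.33, 0.625, -0.328, 0.627]
contact_force: [-0.7, 0.0, -0.3]
gripper_width: 0.001
[0.3898 0.2939 0.0625] [-0.7  0.  -0.3] r 0.1312 ang 187.0 toolz 304.6
```

```bash
python3 -m jog '{"delta_pos":[[0.006,-0.01,-0.008],[0.006,-0.01,0],[0.0045,-0.007,0],[0,0,0],[0,0,0]],"twist":[0,0,0,0,0],"hand":[0,0,0,0,0]}'; python3 st.py s8z
```

```text
clock: 17.02
tcp_pos: [0.4047, 0.2665, 0.0526]
eef_rot: [0.329, 0.626, -0.329, 0.626]
contact_force: [-0.7, 0.2, -0.6]
gripper_width: 0.003
[0.4047 0.2665 0.0526] [-0.7  0.2 -0.6] r 0.1232 ang 200.7 toolz 304.6
```

```bash
python3 -m jog '{"delta_pos":[[0.002,-0.0024,0],[0.002,-0.0023,0],[0.002,-0.002,0],[0,0,0],[0,0,0]],"twist":[0,0,0,0,0],"hand":[0,0,0,0,0]}'; python3 st.py s8z
```

```text
clock: 17.7
tcp_pos: [0.4106, 0.2598, 0.0524]
eef_rot: [0.329, 0.626, -0.329, 0.626]
contact_force: [0.1, 0.5, -0.0]
gripper_width: -0.004
[0.4106 0.2598 0.0524] [ 0.1  0.5 -0. ] r 0.1204 ang 204.7 toolz 304.6
```

Now I'll back off, lift, and look again from the same wrist position.

```bash
python3 -m jog '{"delta_pos":[[-0.008,0.012,0],[-0.016,0.023,0],[0,0,0.05],[0,0,0.06],[0.025,-0.0235,0],[0.025,-0.0235,0],[0.025,-0.0235,0],[0.025,-0.0235,0],[0,0,0],[0,0,0]],"twist":[0,0,0,0,0,0,0,0,0,0],"hand":[0,0,0,0,0,0,0,0,0,0]}'; python3 w.py w3
python3 - <<'E'
from h import *
import pickle
c=pickle.load(open("w3.pkl","rb"));save("w3z",cv2.resize(c["img"][75:150,235:370],None,fx=5.9,fy=5.9,interpolation=cv2.INTER_CUBIC))
c=grab_frame("top");pickle.dump(c,open("top4.pkl","wb"))
E
```

```text
clock: 19.0
tcp_pos: [0.4861, 0.2015, 0.1625]
eef_rot: [0.329, 0.626, -0.329, 0.626]
contact_force: [-0.5, -0.3, -0.3]
gripper_width: -0.006
[0.48610622 0.20154067 0.16245957]
```

View pics/w3.png

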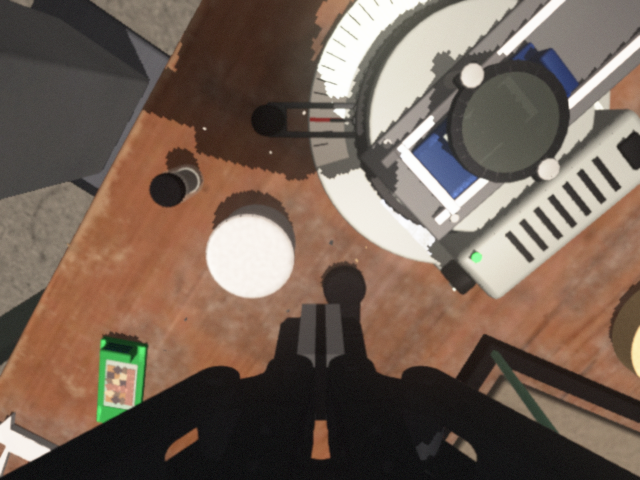

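View pics/w3z.png

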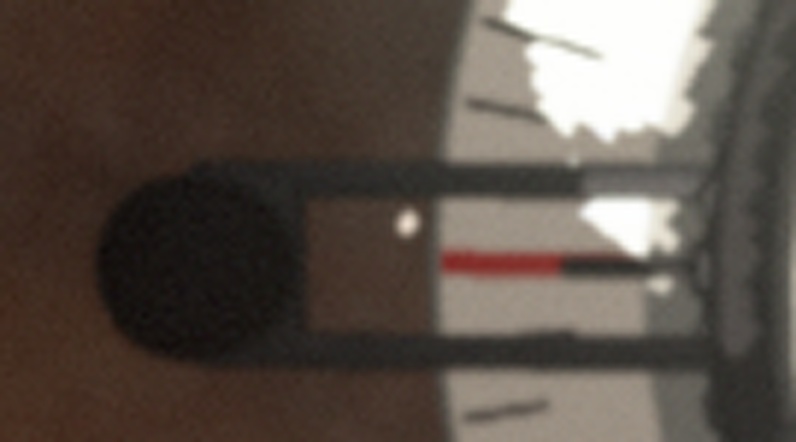

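The pointer (from (563,266)) now continues the red stroke. Last check is the carrier and the neighbouring things.

```bash
python3 - <<'E'
from h import *
import pickle
a=pickle.load(open("top0.pkl","rb"));c=pickle.load(open("top3.pkl","rb"))
save("t4z",cv2.resize(c["img"][160:310,190:410],None,fx=3.6,fy=3.6,interpolation=cv2.INTER_CUBIC))
Z=lambda u,v:(190+(u+.5)/3.6-.5,160+(v+.5)/3.6-.5)
c=pickle.load(open("w3.pkl","rb"));save("w3c",cv2.resize(c["img"][20:230,380:610],None,fx=2.8,fy=2.8,interpolation=cv2.INTER_CUBIC))
E
```

```text
(no output)
```

View pics/t4z.png

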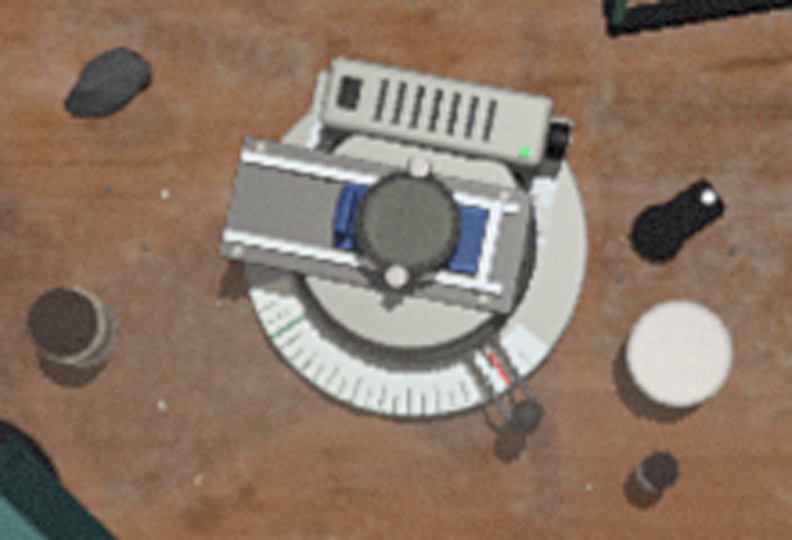

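View pics/w3c.png

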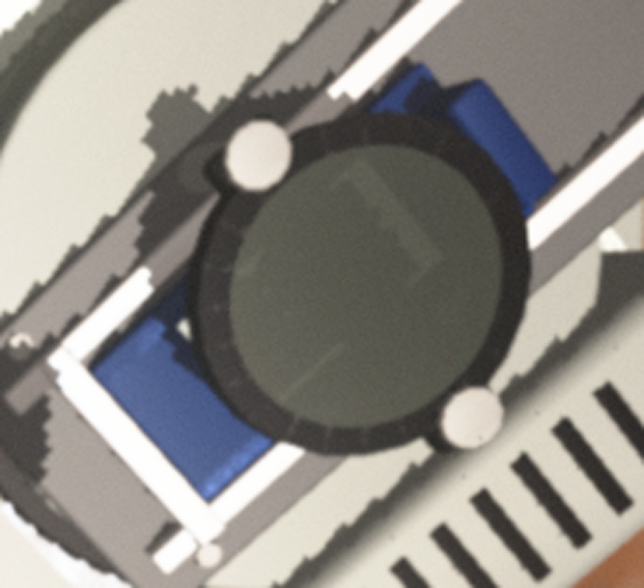

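The carrier's end lies flush against the stop bar (edge from (95,370) to (210,500)), and the neighbouring things are at the same pixels as at the start. I'll hand it in.

```bash
python3 -m jog '{"delta_pos":[[0,0,0.02],[0,0,0],[0,0,0]],"twist":[0,0,0],"hand":[0,0,0]}'; python3 -c "
from workcell import *
print(close_job())"
```

```text
clock: 19.48
tcp_pos: [0.4861, 0.2012, 0.1822]
eef_rot: [0.328, 0.626, -0.328, 0.626]
contact_force: [-0.3, -0.4, 0.1]
gripper_width: 0.001
the job is handed in; nothing more can be done
None
```

I pushed the carrier home by its tab and turned the lever to the red mark, both with closed fingertips. The job was handed in at 19.5 s; no verdict is reported.

- **Carrier:** The push force rose from about 0 to 7 N at the computed home position. The last pictures show the carrier's end flush against the stop bar.
- **Lever:** After the first push the pointer was 1.7° short of the red mark. I nudged it on by that amount, and the final wrist picture shows the pointer in line with the red stroke. I judged that last alignment by eye and did not measure its angle again.
- **Measurements that differed:** At the first stop, different views gave the lever's angle as 222.4° to 224.4°. I used the pointer and red stroke from a single wrist picture to settle it.
- **Neighbouring things:** None had moved in the top view taken before the last nudge. The vial and tin were also clear in the last wrist picture. The arm was well clear of everything at the end.

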